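# Wedge the cold pack beside the tube rack for transport

## Task

Get the sample carrier ready for the courier: with the cold pack still in its stand, first press all four tubes fully home in the rack. Then take the blue wedge-shaped cold pack by its grip bar and slide it, upright, down into the one gap beside the rack that is wide enough for it, about midway along that gap, until it wedges and holds the rack firmly flush against the pad at the far end. Finish while still holding the pack and pressing it down, so that I can tape it in; leave the label roll, the tape roll and the thermometer where they are, and do not lift or tip the rack.

Things in the scene. Friction and masses are not known exactly. Their poses are not given: they have to be found in the camera images.
- carrier: Base of a sample carrier: white open box with blue band, fixed; 137 (x) x 138 (y) x 64 mm, walls 10, inner floor 8 mm above its underside. Origin: centre of underside, z up. Its x runs from end pad pad_a to end pad pad_b; the rack slides only along x. Pad faces at x = -54.5 and +54.5 mm; 118 mm between the other walls. Sliding faces are smooth plastic, friction about 0.3.
- pad_a: Black ribbed hard plastic pad, 4 mm thick, 100 mm wide, inside the carrier's end wall at its -x end, from the carrier's inner floor up to 61 mm above the table. Origin: middle of its lower edge. Fixed.
- pad_b: The same pad inside the carrier's end wall at its +x end. Fixed.
- rack: Loose tube rack on the carrier's inner floor, grey with orange top plate: 76 (x) x 112 (y) x 50 mm high, about 0.4 kg with tubes. Origin: centre of its underside; its x lies along the carrier's x within a degree. It stands 2.5 to 8 mm from one pad; the gap at the other pad is 25 to 30.5 mm. A tube stands in each corner well, at (+-18, +-36) mm; the two middle wells are empty.
- cold_pack: Blue wedge-shaped cold pack, 0.3 kg, upright in the stand. Origin: centre of foot, z up. Along x 16 mm thick at the foot, widening evenly to 41 mm at height 60 mm; 86 mm long along y; same after a half turn. Grip bar on top along y: 18 mm thick (x), 72 long, 78 to 98 mm up. Beside the rack it jams, foot 6 to 11 mm above the inner floor, its centre 16.5 mm from the pad face; push 8 to 18 N.
- drip_stand: White plastic drip stand for the pack, 62 x 108 mm, fixed. Origin: centre of its underside; its axes are those of the standing pack. The pack's foot stands 4 mm above the table between two 22 mm high rails; the pack comes out straight up.
- roll_side: Bystander: a roll of code labels, 62 x 58 x 58 mm, standing on the table. Origin: centre of its underside.
- tape: Bystander: a roll of brown packing tape lying on its side face, 93 mm across, 48 mm high. Origin: centre of its underside.
- thermometer: Bystander: a white forehead thermometer lying on the table, 33 x 146 (along its y) x 34 mm. Origin: centre of its underside.
- tube_red (a joint): How far the red-capped tube has been pushed into its well (m): 0 = stands 12 mm proud, 0.012 = fully home against a hard stop. The sleeve grips it: it moves down at about 4 N and stays where it is left.
- tube_red_cap (a point): Middle of the flat top of the red cap (17 mm across), at (x, y) = (-18, -36) mm in the rack's frame. When home it is 100 mm above the rack's underside, 108 mm above the table; the tube stands upright.
- tube_green (a joint): How far the green-capped tube has been pushed into its well (m): 0 = stands 12 mm proud, 0.012 = fully home against a hard stop. The sleeve grips it: it moves down at about 4 N and stays where it is left.
- tube_green_cap (a point): Middle of the flat top of the green cap (17 mm across), at (x, y) = (-18, +36) mm in the rack's frame. When home it is 100 mm above the rack's underside, 108 mm above the table; the tube stands upright.
- tube_yellow (a joint): How far the yellow-capped tube has been pushed into its well (m): 0 = stands 12 mm proud, 0.012 = fully home against a hard stop. The sleeve grips it: it moves down at about 4 N and stays where it is left.
- tube_yellow_cap (a point): Middle of the flat top of the yellow cap (17 mm across), at (x, y) = (+18, -36) mm in the rack's frame. When home it is 100 mm above the rack's underside, 108 mm above the table; the tube stands upright.
- tube_purple (a joint): How far the purple-capped tube has been pushed into its well (m): 0 = stands 12 mm proud, 0.012 = fully home against a hard stop. The sleeve grips it: it moves down at about 4 N and stays where it is left.
- tube_purple_cap (a point): Middle of the flat top of the purple cap (17 mm across), at (x, y) = (+18, +36) mm in the rack's frame. When home it is 100 mm above the rack's underside, 108 mm above the table; the tube stands upright.
Mind the look-alikes: they are no part of the job. There is more than one size of the cold_pack; the one meant has the size given above. Of the things that look like the drip_stand, take the one that is farthest to the robot's left at the start.

How it is judged (in metres and radians):
On the way:
1. all four tubes pressed fully home while the cold pack still stands in its stand (value of joint each of tube_red, tube_green, tube_yellow, tube_purple above 0.0105 m and distance between cold_pack and drip_stand below 0.03 m), for 0.2 s.
At the end, for the whole second after the job is handed in: Tubes home within 1.5 mm; pack upright and square (8 degrees) in the gap at pad_b, within 20 mm of its middle, foot under 16 mm above the floor; rack flat, within 2 mm of pad_a and pressing it with over 1.5 N, as the pack presses the rack; fingers hold the pack with over 3 N; all at rest (value of joint each of tube_red, tube_green, tube_yellow, tube_purple above 0.0105 m and x of cold_pack in the frame of carrier between 0.028 and 0.052 m and y of cold_pack in the frame of carrier between -0.02 and 0.02 m and z of cold_pack in the frame of carrier below 0.024 m and angle between cold_pack's own z axis and vertical below 0.14 rad and angle between the x axis of cold_pack and the x axis of carrier, either way round below 0.14 rad and x of rack in the frame of carrier below -0.0145 m and angle between rack's own z axis and vertical below 0.05 rad and z of rack in the frame of carrier below 0.012 m and contact force between rack and pad_a above 1.5 N and contact force between cold_pack and rack above 1.5 N and contact force between the fingers and cold_pack above 3 N and linear speed of each of cold_pack, rack below 0.01 m/s); the arm keeps its last pose, push and grip.
It fails at once if the label roll moved more than 3 cm (distance of roll_side from where it was at the start of the episode above 0.03 m).
It fails at once if the tape roll moved more than 3 cm (distance of tape from where it was at the start of the episode above 0.03 m).
It fails at once if the thermometer moved more than 3 cm (distance of thermometer from where it was at the start of the episode above 0.03 m).
It fails at once if the rack lifted more than 15 mm off the carrier's floor (z of rack in the frame of carrier above 0.023 m).
It fails at once if the rack tipped more than 15 degrees (angle between rack's own z axis and vertical above 0.26 rad).
It also fails if it takes over 64 s, if anything falls off the work surface, if the arm or the gripper's body presses on something with over 40 N, if the wrist force passes 120 N, or if a joint passes its speed limit or range.

## Robot

A 6-joint arm with a two-finger parallel gripper is mounted at the origin on a cart in front of the work surface, level with it; the furniture and walls round the work are solid. World frame = base frame: x ahead of the robot, y to its left, z up, the work surface at z = 0. Lengths are in mm, angles in rad, forces in N, time in s.
With the tool pointing down it reaches from about 350 to 975 mm from the base axis. Payload 7.1 kg.
Tool frame: the origin (TCP) lies at the very end of the fingers, on their centre line; the grasp point (between the pads) lies 19 mm behind it; z points along the fingers, y is the direction in which the jaws open and shut (so a half turn about z gives the same grasp; the last joint's range is limited). The gripper opens to 88 mm and grips with 3 to 60 N. Pads are 20 mm wide; open, the fingers measure 115 mm over their backs; the gripper's body (75 mm by 178 mm) begins 61 mm behind the grasp point.
Start: joints at [1.215, 0.423, 1.63, -0, 1.089, -0.019], TCP at [206.511, 589.88, 222.675] pointing down, gripper open.
Joint ranges: [-3, 3], [-0.9, 2.11], [0.09, 2.58], [-1.31, 4.45], [0.11, 2.69], [-2.54, 2.54]. Speed limits (rad/s): [2.39, 2.39, 3.01, 3.14, 3.14, 3.14].

## Interface

Orientations are given as a rotation vector (axis times angle).
In Python, from rig import * gives the robot as it stands. The module is installed in compiled form; this text tells all that it offers.
- The arm moves only by the tool play_rows, never from a script. Its argument "motion" is a list of rows, each a list of 3 entries, a list of its own where there are three numbers: the shift along the tool's x, y, z in m, then the turn, a rotation vector about the tool's x, y, z in degrees, then the closure in counts, from 0 (fully open) to 255 (shut). In form: [[[tx, ty, tz], [rx, ry, rz], claw], ...]. A call has 1 to 5 rows; each row shifts and turns the commanded pose from where the row before left it, along the tool's axes as they then stand; what a row does not reach is not made up. A row lasts 1/8 s, in which the tool goes at most 62.5 mm and 10.7 degrees, less where a joint would pass 70% of its speed; a pose out of reach is approached as far as the arm can. A call with a gripper value outside its range is refused whole. The fingers move at their own pace and stop on an object; the grip force is fixed at half the most. Time passes only in rows, so rows that do not move let the fingers close. It gives the time, the measured TCP pose, the force and the opening at its end, in the units of the state.
- read_state(): the state, without advancing time (a new reading comes with each control period).
- snapshot(name): name is "scene" or "top" or "wrist"; returns (picture, depth): 420x560x3 uint8, blue, green, red; 420x560 float32, mm along the optical axis (not along the pixel's ray), 0 where there is no reading.
- camera_model(name): a dict with "fov_y" (degrees; the focal length in pixels is half the picture's height over the tangent of half this angle, whatever the lens; pixels are square), "cx", "cy" (the principal point, pixels), "R" (3x3) and "t" (3): a world point X has camera coordinates R X + t; the wrist camera has in their place "mount" (4x4, takes a point from camera to tool coordinates, whose origin is the TCP and whose axes are the flange's). Camera axes: x right, y down, z forward; pixel columns grow to the right and rows downward; lengths in mm; the calibration is good to about 2 mm. A picture is of the moment at which its call begins: read the wrist's pose just before it. camera_model takes no time and is no camera call.
- close_job(): hands the job in, once; it reports no verdict.
Trained networks look in the newest picture that a camera, given by its name, has taken for a name from the list of things; names that differ only in an ending like _2 or _b are one class to them, and where a whole thing is asked for, a point or a joint stands for the part that bears it (a point fixed in the world has none). Each returns a list of dicts, best first, with "score" (0 to 1); they miss things now and then, are a little off and sometimes report something else, mostly with a low value. They report only what shows in the picture. A call takes as long as a camera call. They do not tell look-alikes from the thing itself.
- spot_in(camera, label): "point" ([column, row] in pixels, amid what is visible of it).
- regions_of(camera, label): "mask" (420x560 bool, what is visible of it) and "point" ([column, row] in pixels, amid what is visible of it).
The state is a dict: "clock": time; "q": joint angles; "joint_vel": joint speeds; "joint_efforts": joint torques, N m; "position": TCP position; "ee_rot": TCP orientation; "wrist_force": force on the tool from outside, world axes, zero at the start; "wrist_torque": the same for the moment, N m; "gripper_width": finger opening in mm.
Only numpy, scipy, OpenCV 4.12 (cv2) and the standard library are available. Lean on these libraries where they do the work, as an engineer would, in place of code of your own. Each camera call takes 0.05 s, during which the arm holds its last target. There are 200 camera calls.

## Working session

There is one attempt and no reset: what is moved stays moved. The work goes in short steps, Python scripts to look and compute and a tool call to move; the robot and the scene stay as the last step left them, time stands still between calls to the robot, and variables do not carry over. Pictures are saved under pics/ and viewed, about 8 in all and at most 12, crops included, and the job is handed in when it is done.

Besides the shell and the picture viewer there is one more tool, called after "Request:" as name(argument=value, ...), one argument or row to a line, values as JSON. play_rows: Moves the arm, as the interface text tells. Its arguments: {"type":"object","properties":{"motion":{"type":"array"}},"required":["motion"]}

```bash
mkdir -p pics; cat > h.py <<'E'
from rig import *
import numpy as np, cv2
from scipy.spatial.transform import Rotation as Rn
def cam(name):
    m=camera_model(name); f=210/np.tan(np.radians(m['fov_y'])/2)
    if 'R' in m: R=np.array(m['R']);t=np.array(m['t']); Rw=R.T; o=-R.T@t
    else:
        s=read_state(); M=np.array(m['mount']); Rt=Rn.from_rotvec(s['ee_rot']).as_matrix()
        Rw=Rt@M[:3,:3]; o=Rt@M[:3,3]+np.array(s['position'])
    return f,m['cx'],m['cy'],Rw,o
def cloud(c,d):
    f,cx,cy,Rw,o=c; v,u=np.mgrid[:420,:560]
    P=np.stack([(u-cx)/f*d,(v-cy)/f*d,d],-1)@Rw.T+o
    P[d<=0]=np.nan; return P
def proj(c,X):
    f,cx,cy,Rw,o=c; p=(np.asarray(X)-o)@Rw; return p[...,:2]/p[...,2:]*f+[cx,cy]
E
python3 - <<'E'
from h import *
s=read_state(); print(s)
T={}
for n in ['scene','top','wrist']:
    c=cam(n); im,d=snapshot(n); T[n]=im; P=cloud(c,d)
    print(n,c[4].round(),c[0]); np.savez(f'{n}.npz',im=im,P=P,d=d)
    for l in ['carrier','rack','cold_pack','drip_stand','roll_side','tape','thermometer','tube_red_cap','tube_green_cap','tube_yellow_cap','tube_purple_cap']:
        if n=='wrist' and l in('roll_side','tape','thermometer'):continue
        for r in regions_of(n,l):
            if r['score']<.3: continue
            q=P[r['mask']]; 
            print(n,l,round(r['score'],2),np.round(r['point']),np.nanmedian(q,0).round(),np.nanpercentile(q,[3,97],axis=0).round().tolist())
    cv2.imwrite(f'pics/{n}0.png',im)
E
```

```text
{'clock': 0.0, 'q': array([ 1.21499713e+00,  4.23830432e-01,  1.63068557e+00,  1.20340299e-05,
        1.08860538e+00, -1.89914057e-02]), 'joint_vel': array([-6.13277312e-04, -6.35372357e-04, -2.56784098e-04, -6.24218128e-04,
       -4.03464554e-04,  9.99300536e-05]), 'joint_efforts': array([ 3.72609036e-03, -5.44633126e+01, -2.73659617e+01,  6.46302430e-02,
        2.26467516e-02, -1.27993844e-04]), 'position': array([206.3207318 , 589.37261559, 221.90994233]), 'ee_rot': array([-5.26518345e-01, -3.09685681e+00,  2.35594102e-03]), 'wrist_force': array([ 0.46950535, -0.22075583,  0.19571753]), 'wrist_torque': array([ 0.0406533 , -0.02803209, -0.01820125]), 'gripper_width': 88.03305777383936}
scene [-575. -895.  751.] 486.7029760638258
scene carrier 0.83 [275. 236.] [ 430. -133.   44.] [[414.0, -171.0, 6.0], [551.0, -36.0, 67.0]]
scene carrier 0.46 [265. 206.] [615.  39.  29.] [[564.0, 19.0, 6.0], [690.0, 62.0, 37.0]]
scene rack 0.68 [281. 222.] [ 485. -118.   64.] [[442.0, -148.0, 56.0], [534.0, -83.0, 116.0]]
scene cold_pack 0.67 [234. 248.] [319. -80.  49.] [[300.0, -93.0, 8.0], [36
[... 1324 characters left out ...]
p cold_pack 0.67 [280. 276.] [345. -70.  71.] [[316.0, -84.0, 45.0], [369.0, -53.0, 81.0]]
top cold_pack 0.58 [208. 246.] [427. 147.  70.] [[388.0, 130.0, 19.0], [466.0, 173.0, 105.0]]
top drip_stand 0.93 [342. 217.] [ 542. -280.    6.] [[489.0, -321.0, -1.0], [597.0, -238.0, 24.0]]
top drip_stand 0.68 [219. 248.] [426. 135.   7.] [[369.0, 112.0, -1.0], [479.0, 190.0, 60.0]]
top roll_side 0.81 [381. 205.] [ 586. -404.   56.] [[556.0, -436.0, 3.0], [615.0, -379.0, 61.0]]
top tape 0.67 [320. 145.] [ 765. -200.   45.] [[711.0, -237.0, 4.0], [798.0, -153.0, 52.0]]
top thermometer 0.79 [248. 185.] [640.  42.  29.] [[574.0, 21.0, 2.0], [709.0, 65.0, 38.0]]
wrist [143. 612. 384.] 314.67324054231494
```

```bash
python3 - <<'E'
from h import *
a=np.load('top.npz'); im=a['im'][130:310,130:410]
cv2.imwrite('pics/top1.png',cv2.resize(im,None,fx=2.8,fy=2.8,interpolation=2))
b=np.load('scene.npz')['im'][160:310,140:420]
cv2.imwrite('pics/scene1.png',cv2.resize(b,None,fx=2.8,fy=2.8,interpolation=2))
E
```

```text
(no output)
```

View pics/top1.png

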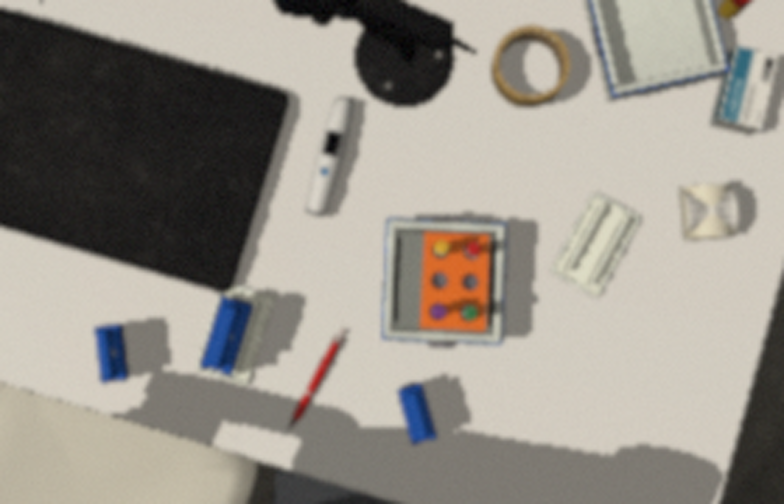

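View pics/scene1.png

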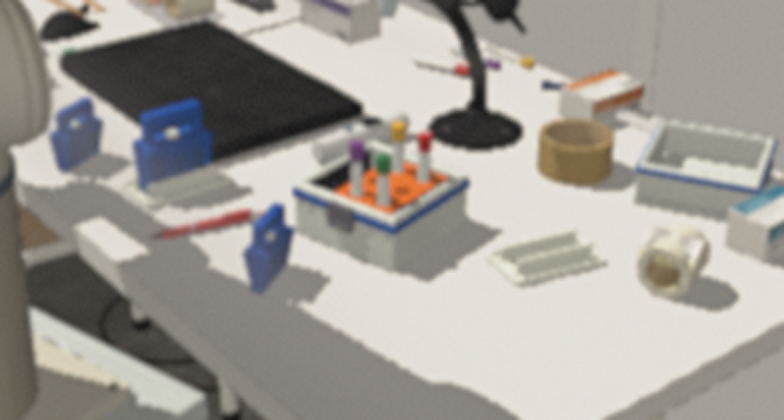

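Top view: the carrier is at about (445,280) in the crop, with the wide gap on its left (+y world). Purple and yellow are on the gap side, so pad_b is at world +y. The leftmost blue pack in a stand is at (230,335). The packs at (112,352) and (418,412) are decoys without stands. The scene view agrees.

```bash
cat >> h.py <<'E'
def rect(Q):
    (x,y),(w,h),a=cv2.minAreaRect(np.asarray(Q,np.float32)); return np.round([x,y,w,h,a],1)
def goto(p,xdir=None):
    "tool-frame shift (m) + turn about z (deg) needed to have TCP at p, jaw (tool y) axis at world angle xdir deg (mod 180), pointing down"
    s=read_state(); R=Rn.from_rotvec(s['ee_rot']).as_matrix(); dp=np.array(p)-s['position']
    print('shift(now axes)',(R.T@dp/1000).round(4))
    if xdir is not None:
        y=R[:,1]; cur=np.degrees(np.arctan2(y[1],y[0])); dl=(xdir-cur+90)%180-90
        print('turn rz',-dl,'q6',s['q'][5]); c,sn=np.cos(np.radians(xdir-0)),np.sin(np.radians(xdir))
        # axes after turn
        a=np.radians(cur+dl); Y=np.array([np.cos(a),np.sin(a),0]); Z=np.array([0,0,-1.]); X=np.cross(Y,Z)
        G=np.stack([X,Y,Z],1); print('shift(after turn axes)',(G.T@dp/1000).round(4)); 
        print('level fix rotvec deg',np.degrees(Rn.from_matrix(R.T@G).as_rotvec()).round(2))
E
python3 - <<'E'
from h import *
for n in ['top','scene']:
    a=np.load(n+'.npz'); P=a['P'];im=a['im'].astype(int); B=im[...,0]-im[...,2]
    X,Y,Z=P[...,0],P[...,1],P[...,2]
    m=(X>340)&(X<520)&(Y>90)&(Y<230)&(B>50)
    print(n,'pack rect',rect(P[m][:,:2]),'top bar',rect(P[m&(Z>85)][:,:2]),np.nanmax(Z[m]))
    m=(X>400)&(X<590)&(Y>-190)&(Y<-10)&(Z>58)&(Z<72); print('carrier',rect(P[m][:,:2]))
    r=im[...,2]-im[...,0]
    m=(X>400)&(X<590)&(Y>-190)&(Y<-10)&(Z>45)&(Z<75)&(r>100); print('rack top',m.sum(),rect(P[m][:,:2]))
    m=(X>300)&(X<700)&(Y>-330)&(Y<250)&(Z>125); print('tall',m.sum(),P[m].round()[::max(1,m.sum()//15)].tolist())
s=read_state(); print(Rn.from_rotvec(s['ee_rot']).as_matrix().round(3)); print(camera_model('wrist')['mount'])
goto([494,-98,300],90)
E
```

```text
top pack rect [422.2 150.6  33.9  81.8  73.7] top bar [423.5 151.7  18.5  72.1  74.9] 108.04686241184959
carrier [494.1 -98.6 139.8 147.7  89.2]
rack top 570 [ 493.5 -111.1   74.4  110.    88.6]
tall 0 []
scene pack rect [455.5 162.  165.2  73.8  24.5] top bar [416.9 147.5  24.6  72.   80.4] 108.2795364845972
carrier [ 488.7 -102.4  155.5  144.     0.6]
rack top 219 [ 488.7 -116.1   83.8  105.    88. ]
tall 0 []
[[-0.944  0.33  -0.   ]
 [ 0.33   0.944 -0.   ]
 [ 0.    -0.    -1.   ]]
[[ 5.51084555e-04 -9.70297960e-01 -2.41912309e-01  6.72209947e+01]
 [ 9.99999732e-01  4.18250448e-04  6.00452500e-04 -3.50929892e-01]
 [-4.81437904e-04 -2.41912575e-01  9.70297931e-01 -1.61330623e+02]
 [ 0.00000000e+00  0.00000000e+00  0.00000000e+00  1.00000000e+00]]
shift(now axes) [-0.4986 -0.5542 -0.0773]
turn rz -19.29449868921374 q6 -0.019052456938654202
shift(after turn axes) [-0.2875 -0.6879 -0.0773]
level fix rotvec deg [ -0.    -0.   -19.29]
```

Request:
play_rows(
  motion=[
    [[0,0,-0.03],[0,0,-9.6],255],
    [[0,0,0],[0,0,-9.7],255],
    [[-0.023,-0.057,0],[0,0,0],255],
    [[-0.023,-0.057,0],[0,0,0],255],
    [[-0.023,-0.057,0],[0,0,0],255],
  ],
)

```text
clock: 2.28
position: [275.9, 417.3, 252.7]
ee_rot: [-0.001, 3.141, 0.0]
wrist_force: [0.6, 0.6, 0.4]
gripper_width: 40.9
```

Request:
play_rows(
  motion=[
    [[-0.024,-0.057,0],[0,0,0],255],
    [[-0.024,-0.057,0],[0,0,0],255],
    [[-0.024,-0.057,0],[0,0,0],255],
    [[-0.024,-0.057,0],[0,0,0],255],
    [[-0.024,-0.057,0],[0,0,0],255],
  ],
)

```text
clock: 2.9
position: [396.2, 132.1, 253.1]
ee_rot: [-0.0, 3.14, 0.001]
wrist_force: [1.3, 0.4, 0.7]
gripper_width: 0.5
```

Request:
play_rows(
  motion=[
    [[-0.024,-0.057,0],[0,0,0],255],
    [[-0.024,-0.057,0],[0,0,0],255],
    [[-0.024,-0.004,0],[0,0,0],255],
    [[0,0,0],[0,0,0],255],
    [[0,0,0],[0,0,0],255],
  ],
)

```text
clock: 3.52
position: [466.6, 16.3, 252.4]
ee_rot: [0.001, -3.14, -0.0]
wrist_force: [-0.3, 1.0, -0.6]
gripper_width: 0.6
```

Request:
play_rows(
  motion=[
    [[-0.013,-0.055,0],[0,0,0],255],
    [[-0.014,-0.058,0],[0,0,0],255],
    [[0,0,0],[0,0,0],255],
    [[0,0,0],[0,0,0],255],
  ],
)

```text
clock: 4.03
position: [493.6, -96.0, 252.5]
ee_rot: [0.001, -3.141, -0.001]
wrist_force: [0.7, 0.1, -0.3]
gripper_width: 0.8
```

```bash
cat > look.py <<'E'
from h import *
import sys
k=sys.argv[1]
s=read_state(); print(s['position'].round(1)); c=cam('wrist'); im,d=snapshot('wrist'); P=cloud(c,d)
np.savez(f'w{k}.npz',im=im,P=P,d=d,o=c[4],Rw=c[3])
for l in ['tube_red_cap','tube_green_cap','tube_yellow_cap','tube_purple_cap','rack','carrier']:
    for r in regions_of('wrist',l)[:2]:
        q=P[r['mask']]; z=q[:,2]; top=q[z>np.nanpercentile(z,95)-8] 
        print(l,round(r['score'],2),np.round(r['point']),'top med',np.nanmedian(top,0).round(1),'rect',rect(top[~np.isnan(top[:,0])][:,:2]))
im16=im.astype(int); X,Y,Z=np.moveaxis(P,-1,0)
m=(im16[...,2]-im16[...,0]>90)&(Z>40)&(Z<75)&(abs(X-494)<80)&(abs(Y+98)<80)
print('rack plate',m.sum(),rect(P[m][:,:2]),np.nanmedian(Z[m]))
m=(abs(X-494)<85)&(abs(Y+98)<85)&(Z>57)&(Z<72)&(im16.max(-1)>0); print('rim',rect(P[m][:,:2]),np.nanmedian(Z[m]))
cv2.imwrite(f'pics/w{k}.png',im)
E
python3 look.py 1
```

```text
[493.6 -96.  252.5]
tube_red_cap 0.96 [250. 227.] top med [ 522.7 -129.5  110.9] rect [ 523.2 -129.8   14.    16.     1.5]
tube_green_cap 0.62 [246. 157.] top med [ 452.5 -128.4  113. ] rect [ 452.5 -128.3   15.8   15.5   40.5]
tube_yellow_cap 0.67 [284. 228.] top med [522.  -94.2 113.2] rect [504.2 -94.   16.3  48.4  89.5]
tube_purple_cap 0.68 [285. 163.] top med [453.1 -92.5 117.2] rect [452.9 -92.5  15.1  15.5  89.7]
rack 0.76 [266. 192.] top med [ 457.7 -122.   113.1] rect [ 488.3 -111.3   51.6   87.2   89.1]
rack 0.45 [286. 163.] top med [453.  -92.5 117.3] rect [452.9 -92.5  15.1  15.5  89.9]
carrier 0.83 [303. 181.] top med [ 469.3 -100.7   62. ] rect [486.  -99.4 140.5 144.1  89.2]
carrier 0.44 [280. 226.] top med [521.9 -94.2 113.3] rect [504.8 -97.4  47.   16.    9.4]
rack plate 4519 [ 490.6 -111.6   76.1  114.8   88.8] 57.179132160939844
rim [485.3 -99.4 138.6 142.7  89.2] 60.20306026841456
```

View pics/w1.png

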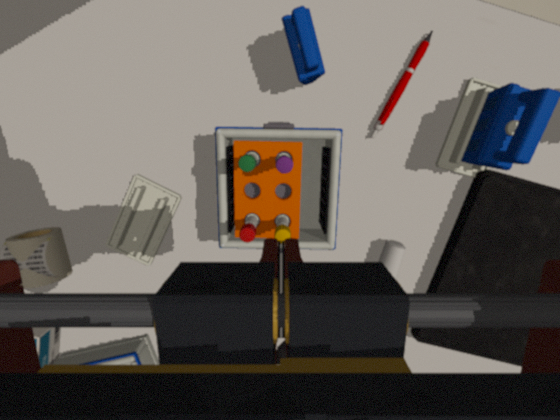

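The wrist view shows the caps at green (250,162), purple (285,163), red (248,232) and yellow (283,233). The wide gap is on the right, which is world +y. I'll press purple first.

Request:
play_rows(
  motion=[
    [[0.04,0.0035,0.03],[0,0,0],255],
    [[0,0,0.05],[0,0,0],255],
    [[0,0,0.05],[0,0,0],255],
    [[0,0,0.01],[0,0,0],255],
    [[0,0,0.005],[0,0,0],255],
  ],
)

```text
clock: 5.0
position: [454.6, -93.4, 108.2]
ee_rot: [0.0, -3.141, -0.0]
wrist_force: [-4.3, 1.2, 17.0]
gripper_width: 0.2
```

Request:
play_rows(
  motion=[
    [[0,0,0.001],[0,0,0],255],
    [[0,0,0],[0,0,0],255],
  ],
)

```text
clock: 5.25
position: [455.0, -93.5, 108.3]
ee_rot: [-0.0, 3.141, -0.0]
wrist_force: [-2.2, 0.5, 3.4]
gripper_width: 0.7
```

Request:
play_rows(
  motion=[
    [[0,0,0.003],[0,0,0],255],
    [[0,0,0],[0,0,0],255],
  ],
)

```text
clock: 5.5
position: [456.1, -93.8, 107.8]
ee_rot: [-0.0, 3.138, -0.001]
wrist_force: [-9.5, 2.8, 38.8]
gripper_width: 0.2
```

Request:
play_rows(
  motion=[
    [[0,0,-0.03],[0,0,0],255],
    [[0,-0.0355,0],[0,0,0],255],
    [[0,0,0.015],[0,0,0],255],
    [[0,0,0.012],[0,0,0],255],
    [[0,0,0],[0,0,0],255],
  ],
)

```text
clock: 6.12
position: [456.0, -129.4, 108.0]
ee_rot: [-0.001, 3.139, -0.002]
wrist_force: [-2.8, -3.8, 25.0]
gripper_width: 0.6
```

Request:
play_rows(
  motion=[
    [[0,0,0.002],[0,0,0],255],
    [[0,0,0],[0,0,0],255],
  ],
)

```text
clock: 6.38
position: [456.8, -129.6, 107.8]
ee_rot: [-0.002, 3.137, -0.003]
wrist_force: [-7.3, -2.1, 43.8]
gripper_width: 0.7
```

Request:
play_rows(
  motion=[
    [[0,0,-0.03],[0,0,0],255],
    [[-0.055,0,0],[0,0,0],255],
    [[-0.0155,0,0.015],[0,0,0],255],
    [[0,0,0.013],[0,0,0],255],
    [[0,0,0.001],[0,0,0],255],
  ],
)

```text
clock: 7.0
position: [527.3, -128.9, 108.0]
ee_rot: [-0.001, 3.137, -0.001]
wrist_force: [-0.1, 2.4, 33.5]
gripper_width: 0.7
```

Request:
play_rows(
  motion=[
    [[0,0,0.0005],[0,0,0],255],
    [[0,0,0],[0,0,0],255],
  ],
)

```text
clock: 7.25
position: [527.3, -128.9, 108.0]
ee_rot: [-0.0, 3.136, -0.001]
wrist_force: [-0.4, 3.0, 29.9]
gripper_width: 0.7
```

Request:
play_rows(
  motion=[
    [[0,0,-0.03],[0,0,0],255],
    [[0,0.0355,0],[0,0,0],255],
    [[0,0,0.015],[0,0,0],255],
    [[0,0,0.014],[0,0,0],255],
    [[0,0,0.001],[0,0,0],255],
  ],
)

```text
clock: 7.88
position: [527.4, -93.7, 107.9]
ee_rot: [0.001, 3.137, 0.001]
wrist_force: [-8.1, 8.4, 49.8]
gripper_width: 0.3
```

Request:
play_rows(
  motion=[
    [[0,0,0],[0,0,0],255],
  ],
)

```text
clock: 8.0
position: [526.7, -93.6, 108.0]
ee_rot: [0.001, 3.138, 0.001]
wrist_force: [-6.4, 7.7, 42.7]
gripper_width: 0.4
```

Request:
play_rows(
  motion=[
    [[0,0,-0.04],[0,0,0],255],
    [[0,0,-0.055],[0,0,0],255],
    [[0,0,-0.055],[0,0,0],120],
    [[0,0,0],[0,0,0],120],
    [[0,0,0],[0,0,0],120],
  ],
)

```text
clock: 8.62
position: [523.9, -93.9, 253.3]
ee_rot: [-0.001, -3.139, -0.001]
wrist_force: [-0.7, -0.3, -0.1]
gripper_width: 27.0
```

```bash
python3 look.py 2; python3 -c "
from h import *
P=np.load('w2.npz')['P'];im=np.load('w2.npz')['im'].astype(int)
X,Y,Z=np.moveaxis(P,-1,0)
m=(X>340)&(X<520)&(Y>90)&(Y<230)&(Z>90)&(im[...,0]-im[...,2]>30); print(m.sum(),rect(P[m][:,:2]),np.nanmedian(Z[m]))
goto([423,151,230],75)"
```

```text
[523.9 -93.9 253.3]
tube_red_cap 0.86 [247. 197.] top med [ 523.8 -130.3  107. ] rect [ 524.  -130.6   15.6   15.6   31.6]
tube_red_cap 0.73 [ 30. 236.] top med [ 578.1 -404.    56.1] rect [ 578.6 -408.2   62.7   58.7    1. ]
tube_green_cap 0.84 [245. 128.] top med [ 452.7 -128.1  107.1] rect [ 453.  -128.2   15.4   15.6   41.5]
tube_green_cap 0.43 [388. 243.] top med [591.7  49.1  29.3] rect [542.2  10.4 176.3  56.7  37.1]
tube_yellow_cap 0.81 [280. 202.] top med [524.7 -95.3 107. ] rect [525.3 -94.9  15.1  15.6  63.3]
tube_yellow_cap 0.35 [512.  98.] top med [418.1 148.  100.5] rect [418.7 149.7  18.1  71.4  75.1]
rack 0.91 [263. 162.] top med [ 459.6 -121.6  107. ] rect [ 489.1 -111.8   51.8   88.    87.9]
rack 0.41 [509.  97.] top med [418.3 148.1 100.5] rect [418.8 150.1  19.   71.4  75.1]
carrier 0.8 [300. 158.] top med [478.4 -99.   62. ] rect [488.7 -99.5 140.3 149.1  89.1]
rack plate 4986 [ 490.8 -111.9   76.2  115.6   88.3] 57.14893847263775
rim [488.6 -99.3 138.8 149.2  89.5] 60.29518457603106
1909 [418.9 150.1  19.   71.2  75.1] 100.31925063249537
shift(now axes) [0.1016 0.2445 0.0244]
turn rz 15.002171473757983 q6 -1.7696200997383171
shift(after turn axes) [0.1615 0.2099 0.0242]
level fix rotvec deg [ 1.0e-02 -1.0e-01  1.5e+01]
```

View pics/w2.png

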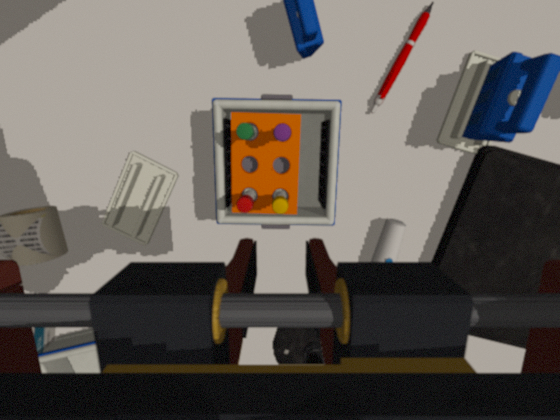

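Still upright and undisturbed, with all caps at one height (z=107), so every tube is home. The pack's bar is at (419,150), angle 75°, at upper right around (510,97). Next I'll grasp it.

Request:
play_rows(
  motion=[
    [[0,0,-0.01],[0,0,7.5],0],
    [[0,0,0],[0,0,7.5],0],
    [[0.033,0.0417,0],[0,0,0],0],
    [[0.033,0.0417,0],[0,0,0],0],
    [[0.033,0.0417,0],[0,0,0],0],
  ],
)

```text
clock: 9.6
position: [461.0, 54.1, 264.9]
ee_rot: [-0.411, -3.114, -0.0]
wrist_force: [-0.4, 0.2, -0.2]
gripper_width: 87.4
```

Request:
play_rows(
  motion=[
    [[0.033,0.0417,0],[0,0,0],0],
    [[0.033,0.0417,0],[0,0,0],0],
    [[0,0,0],[0,0,0],0],
    [[0,0,0],[0,0,0],0],
  ],
)

```text
clock: 10.1
position: [419.7, 150.5, 265.1]
ee_rot: [0.408, 3.115, -0.001]
wrist_force: [0.1, 0.0, 1.1]
gripper_width: 88.1
```

```bash
python3 - <<'E'
from h import *
s=read_state(); c=cam('wrist'); im,d=snapshot('wrist'); P=cloud(c,d); im=im.astype(int)
X,Y,Z=np.moveaxis(P,-1,0)
m=(X>340)&(X<520)&(Y>90)&(Y<230)&(Z>90)&(Z<115)&(im[...,0]-im[...,2]>30); r=rect(P[m][:,:2]); print(m.sum(),r,np.nanmedian(Z[m]))
goto([r[0],r[1],75],75)
cv2.imwrite('pics/w3.png',im.astype(np.uint8))
E
```

```text
1127 [418.  151.5  17.9  71.2  74.8] 100.84290119218241
shift(now axes) [0.0023 0.001  0.1901]
turn rz -0.007742919209292154 q6 -0.9921105725336289
shift(after turn axes) [0.0023 0.001  0.1901]
level fix rotvec deg [-0.02  0.01 -0.01]
```

View pics/w3.png

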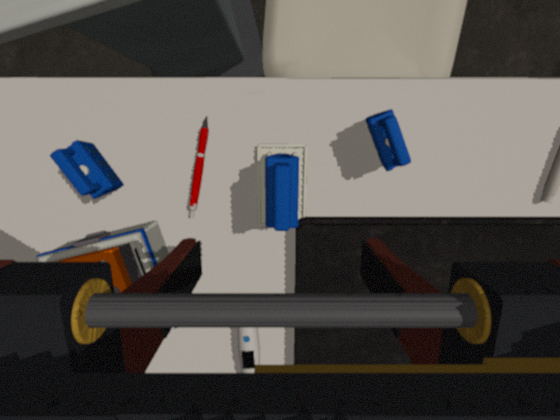

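The bar is centred between the fingers at about (283,190), and the stand is beneath it. Descending.

Request:
play_rows(
  motion=[
    [[0.002,0.001,0.05],[0,0,0],0],
    [[0,0,0.05],[0,0,0],0],
    [[0,0,0.05],[0,0,0],0],
    [[0,0,0.03],[0,0,0],0],
    [[0,0,0.01],[0,0,0],0],
  ],
)

```text
clock: 10.78
position: [417.5, 150.5, 73.5]
ee_rot: [-0.413, -3.111, 0.002]
wrist_force: [0.0, -0.3, 0.6]
gripper_width: 87.9
```

Request:
play_rows(
  motion=[
    [[0,0,0],[0,0,0],255],
    [[0,0,0],[0,0,0],255],
    [[0,0,0],[0,0,0],255],
    [[0,0,0],[0,0,0],255],
    [[0,0,0],[0,0,0],255],
  ],
)

```text
clock: 11.4
position: [418.1, 152.1, 75.6]
ee_rot: [0.41, 3.114, 0.0]
wrist_force: [-0.4, 0.3, 0.4]
gripper_width: 41.9
```

Request:
play_rows(
  motion=[
    [[0,0,0],[0,0,0],255],
    [[0,0,0],[0,0,0],255],
    [[0,0,0],[0,0,0],255],
    [[0,0,0],[0,0,0],255],
  ],
)

```text
clock: 11.9
position: [417.9, 152.0, 75.1]
ee_rot: [-0.41, -3.115, 0.0]
wrist_force: [-0.1, 0.6, 0.2]
gripper_width: 17.8
```

Request:
play_rows(
  motion=[
    [[0,0,-0.02],[0,0,0],255],
    [[0,0,-0.035],[0,0,0],255],
    [[0,0,-0.04],[0,0,0],255],
    [[0,0,-0.03],[0,0,0],255],
    [[0,0,0],[0,0,0],255],
  ],
)

```text
clock: 12.52
position: [419.1, 152.3, 201.6]
ee_rot: [0.41, 3.111, 0.003]
wrist_force: [0.1, 0.0, -2.7]
gripper_width: 17.8
```

```bash
python3 -c "
from h import *
s=read_state();print(s['wrist_force'],s['gripper_width'],s['position'])
goto([488.6,-61.4,200],89.3)"
```

```text
[ 0.06191803  0.01990952 -2.72587666] 17.795434994096972 [419.08621623 152.34111865 201.61651103]
shift(now axes) [-0.1225 -0.1885  0.0016]
turn rz -14.299693785734163 q6 -0.9870182594087645
shift(after turn axes) [-0.0721 -0.2129  0.0016]
level fix rotvec deg [  0.11   0.22 -14.3 ]
```

Request:
play_rows(
  motion=[
    [[0,0,0],[0,0,-7.2],255],
    [[0,0,0],[0,0,-7.1],255],
    [[-0.0144,-0.0426,0],[0,0,0],255],
    [[-0.0144,-0.0426,0],[0,0,0],255],
    [[-0.0144,-0.0426,0],[0,0,0],255],
  ],
)

```text
clock: 13.15
position: [458.7, 22.4, 198.1]
ee_rot: [-0.018, -3.139, 0.0]
wrist_force: [0.9, 0.9, -1.9]
gripper_width: 17.9
```

Request:
play_rows(
  motion=[
    [[-0.0144,-0.0426,0],[0,0,0],255],
    [[-0.0144,-0.0426,0],[0,0,0],255],
    [[0,0,0],[0,0,0],255],
    [[0,0,0],[0,0,0],255],
    [[0,0,0],[0,0,0],255],
  ],
)

```text
clock: 13.78
position: [486.5, -60.9, 199.4]
ee_rot: [-0.017, -3.14, -0.001]
wrist_force: [0.5, -0.4, -1.9]
gripper_width: 17.6
```

```bash
python3 - <<'E'
from h import *
goto([488.6,-61.4,200],89.3)
for n in ['wrist','scene','top']:
    c=cam(n); im,d=snapshot(n); P=cloud(c,d); i=im.astype(int); X,Y,Z=np.moveaxis(P,-1,0)
    m=(i[...,0]-i[...,2]>50)&(Z>115)&(abs(X-488)<80)&(abs(Y+61)<60)
    print(n,m.sum(),rect(P[m][:,:2]),np.nanpercentile(Z[m],[2,98]))
    m=(abs(X-489)<80)&(abs(Y+98)<85)&(Z>57)&(Z<72); print('rim',rect(P[m][:,:2]))
    cv2.imwrite(f'pics/{n}4.png',im if n=='wrist' else cv2.resize(im[180:280,220:350],None,fx=4,fy=4))
E
python3 -c "
import cv2,numpy as np
a=cv2.imread('pics/wrist4.png');b=cv2.imread('pics/scene4.png')
a=a[:300,130:430]; b=cv2.resize(b,(390,300)); cv2.imwrite('pics/m4.png',np.hstack([a,b]))"
```

```text
shift(now axes) [-0.0021 -0.0005 -0.0006]
turn rz 0.06903565673417233 q6 -1.7087173553863
shift(after turn axes) [-0.0021 -0.0005 -0.0006]
level fix rotvec deg [ 0.02 -0.09  0.07]
wrist 6634 [483.  -60.4  38.1  77.9  89.3] [162.50781028 226.3857994 ]
rim [ 4.795e+02 -9.860e+01  1.300e+02  1.389e+02  1.000e-01]
scene 462 [482.3 -65.9  36.7  80.8  88. ] [136.26815536 227.5505342 ]
rim [ 488.2 -102.5  143.6  154.2   89.9]
top 0 [0. 0. 0. 0. 0.] nan
rim [ 494.2 -100.5  136.3  147.9   89.4]
  return np.nanmean(a, axis, out=out, keepdims=keepdims)
```

View pics/m4.png

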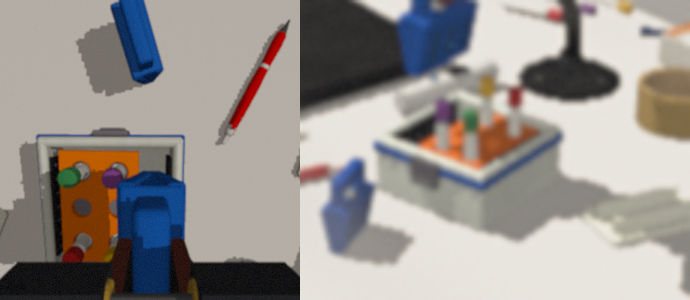

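Request:
play_rows(
  motion=[
    [[-0.002,-0.0005,0.03],[0,0,0],255],
    [[0,0,0.03],[0,0,0],255],
    [[0,0,0.015],[0,0,0],255],
    [[0,0,0.01],[0,0,0],255],
    [[0,0,0],[0,0,0],255],
  ],
)

```text
clock: 14.55
position: [489.3, -62.3, 115.0]
ee_rot: [-0.019, -3.141, -0.0]
wrist_force: [0.1, -0.4, -2.6]
gripper_width: 18.0
```

Request:
play_rows(
  motion=[
    [[0,0,0.006],[0,0,0],255],
    [[0,0,0.006],[0,0,0],255],
    [[0,0,0],[0,0,0],255],
  ],
)

```text
clock: 14.92
position: [489.2, -62.4, 103.0]
ee_rot: [-0.019, -3.141, -0.0]
wrist_force: [-0.4, 1.6, -2.4]
gripper_width: 17.6
```

Request:
play_rows(
  motion=[
    [[0,0,0.005],[0,0,0],255],
    [[0,0,0.003],[0,0,0],255],
    [[0,0,0],[0,0,0],255],
  ],
)

```text
clock: 15.3
position: [489.1, -62.4, 94.9]
ee_rot: [-0.019, -3.141, -0.0]
wrist_force: [-0.3, 0.9, -3.0]
gripper_width: 18.0
```

Request:
play_rows(
  motion=[
    [[0,0,0.003],[0,0,0],255],
    [[0,0,0],[0,0,0],255],
  ],
)

```text
clock: 15.55
position: [489.3, -62.4, 92.0]
ee_rot: [-0.019, -3.141, -0.0]
wrist_force: [0.2, 1.2, -3.8]
gripper_width: 17.8
```

Request:
play_rows(
  motion=[
    [[0,0,0.002],[0,0,0],255],
    [[0,0,0],[0,0,0],255],
  ],
)

```text
clock: 15.8
position: [489.4, -62.2, 90.1]
ee_rot: [0.019, 3.141, 0.001]
wrist_force: [0.5, 3.6, -4.4]
gripper_width: 17.6
```

Request:
play_rows(
  motion=[
    [[0,0,0.002],[0,0,0],255],
    [[0,0,0],[0,0,0],255],
  ],
)

```text
clock: 16.05
position: [489.6, -62.0, 88.5]
ee_rot: [0.02, 3.141, 0.001]
wrist_force: [0.5, 6.6, 3.1]
gripper_width: 18.0
```

Request:
play_rows(
  motion=[
    [[0,0.0007,0.001],[0,0,0],255],
    [[0,0,0],[0,0,0],255],
    [[0,0,0],[0,0,0],255],
  ],
)

```text
clock: 16.42
position: [489.7, -61.9, 88.3]
ee_rot: [0.019, 3.141, -0.001]
wrist_force: [-3.6, 2.4, 12.2]
gripper_width: 17.9
```

Request:
play_rows(
  motion=[
    [[0,0,0.001],[0,0,0],255],
    [[0,0,0],[0,0,0],255],
    [[0,0,0],[0,0,0],255],
  ],
)

```text
clock: 16.8
position: [489.9, -61.9, 88.1]
ee_rot: [0.019, 3.14, -0.001]
wrist_force: [-5.5, 3.1, 21.7]
gripper_width: 18.0
```

Request:
play_rows(
  motion=[
    [[0,0,-0.0006],[0,0,0],255],
    [[0,0,0],[0,0,0],255],
    [[0,0,0],[0,0,0],255],
    [[0,0,0],[0,0,0],255],
  ],
)

```text
clock: 17.3
position: [489.9, -61.9, 88.1]
ee_rot: [0.019, 3.14, -0.001]
wrist_force: [-4.0, 2.0, 13.8]
gripper_width: 17.6
```

```bash
python3 look.py 5; python3 - <<'E'
from h import *
s=read_state(); print(s['wrist_force'],s['position'],s['gripper_width'])
c=cam('top'); im,d=snapshot('top'); P=cloud(c,d); i=im.astype(int); X,Y,Z=np.moveaxis(P,-1,0)
m=(i[...,0]-i[...,2]>50)&(Z>50)&(abs(X-488)<60)&(abs(Y+61)<35); print('pack',m.sum(),rect(P[m][:,:2]) if m.sum() else 0)
s2,_=snapshot('scene'); a=cv2.imread('pics/w5.png')[:300]
b=cv2.resize(s2[170:290,200:340],(350,300)); cv2.imwrite('pics/m5.png',np.hstack([a[:,130:500],b]))
E
```

```text
[489.9 -61.9  88.1]
tube_green_cap 0.68 [140. 194.] top med [ 452.1 -131.6  107. ] rect [ 452.7 -132.9   16.9   16.    27. ]
tube_yellow_cap 0.55 [212. 195.] top med [452.5 -96.5 107. ] rect [453.2 -96.9  16.7  16.   12.6]
tube_purple_cap 0.8 [212. 197.] top med [452.5 -96.5 107. ] rect [453.  -97.   16.   16.    1.6]
tube_purple_cap 0.61 [309. 170.] top med [444.8 -42.4  59.8] rect [ 4.446e+02 -4.230e+01  1.010e+01  4.100e+00  2.000e-01]
rack 0.89 [186. 204.] top med [ 452.4 -125.4  107. ] rect [ 455.3 -107.7   66.7   25.9   74.1]
carrier 0.87 [229. 154.] top med [ 429.  -101.4   62.3] rect [485.1 -98.6 139.  142.1  89.1]
rack plate 7946 [ 469.2 -115.2   77.2   72.6   89.5] 57.2375672994977
rim [485.  -98.9 138.4 142.1  89.1] 60.84038694420879
[-2.77097667  2.60234161 14.75592551] [489.8466581  -61.95624556  88.10263035] 17.884777510544115
pack 0 0
```

View pics/m5.png

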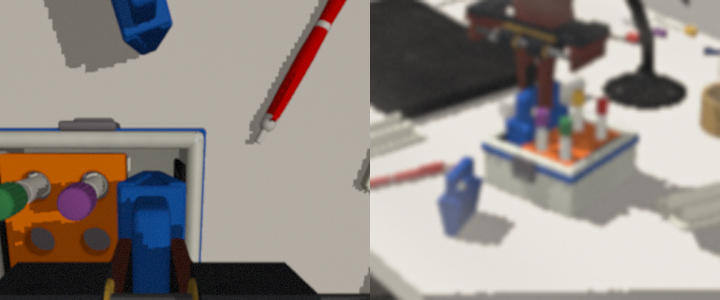

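The wedge is seated between the rack and pad_b. The rack has slid about 4 mm to pad_a, and the caps are still at z=107. Net push is about 17 N.

```bash
python3 -c "
from rig import *
print(close_job()); s=read_state(); print(s['clock'],s['wrist_force'],s['position'])"
```

```text
the job is handed in; nothing more can be done
None
the job is handed in; nothing more can be done
```

The job is handed in at about 17.5 s, with the arm still gripping the pack and pressing it down. The hand-in gives no verdict, so what follows is from my own checks.

- **Tubes:** I pressed purple, green, red and yellow while the pack was still in its stand. Each stopped hard with the fingertips at z ≈ 108 mm. A second look put the red, green and yellow caps at about 107 mm. Purple was not picked up in that look, but it read 107 mm in the final one.
- **Pack:** I took it from the leftmost stand by its grip bar and lowered it into the gap at pad_b. It jammed with its foot about 9 mm above the inner floor, and it is close to the middle of the gap.
- **Rack:** It slid about 3.5 to 4 mm and its measured position is flush with pad_a, still flat. I could not measure the force on pad_a directly. It is inferred from the jam and about 17 N of downward push, including the pack's weight.
- **Grip:** The gripper reads 17.6–17.9 mm on the 18 mm bar.
- **Bystanders:** The arm stayed clear of the label roll, tape roll and thermometer, though I did not measure them again at the end.

**Disagreements:** The cameras differed by up to about 5 mm on where the carrier lies, so I used the wrist camera's values. The push briefly reached about 24 N, above your 8–18 N range, before I eased it back. In the final look the top camera could not see the pack under the gripper, and red and yellow were not separately identified.

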